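Hold a casket hinge in line for its pin

TASK

First arm the pin setter: push the green button on the grey start box fully down and let it come back up. Then lift the dark walnut lid piece, the one whose brass leaf has a single middle knuckle, out of the white rack and lower that knuckle fully home between the two brass knuckles of the jamb leaf, so that the three knuckle holes line up. Finish while still gripping the lid piece and holding it upright there, ready for the pin, and leave the other lid piece, the hammer, the pliers and the pin jar where they are.

Things in the scene. Friction and masses are not known exactly. Their poses are not given: they have to be found in the camera images.
- start (a joint): green spring push button, 28 mm across, facing up on top of the grey start box (60 x 60 x 40 mm). Value is how far it is pressed: 0 up, 0.006 m fully down (about 5 N); it springs back when released.
- start_top (a point): centre of the green button's top face, 58 mm above the bench when up; the point moves down with the button.
- fixture: fixture fixed to the bench: dark steel base 150 x 180 x 12 mm; on the -x side of the hinge line a dark wooden jamb block (top 48 mm up) with a brass jamb leaf; blue pin setter (68 mm high), 67 to 127 mm from the origin towards -y, its 6 mm pin pointing along the hinge line. Origin on the bench straight below the gap between the jamb knuckles; y along the hinge line, z up.
- jamb_gap (a point): centre of the gap between the two brass jamb knuckles, on the hinge line, 50 mm above the bench; axes as fixture. The knuckles (20 mm outer diameter, 20 mm long, 12 mm hole, 3 mm chamfers) are centred 23 mm from it along +y and -y: the gap is 26 mm wide, open above. Below, a fixed 90 degree V cradle, 24 mm wide at its mouth, supports a 20 mm knuckle exactly on the line.
- lid_leaf: lid piece to use (loose, about 0.15 kg): dark walnut stile 18 (x) x 70 (y) x 52 mm tall, below it a brass leaf with ONE middle knuckle, 20 mm outer diameter, 20 mm long, 12 mm hole along y. Origin at the centre of that hole; z up to the stile, which spans 14 to 66 mm above it. Both faces alike: either may look to the jamb block. Starts upright in the rack; topples from the cradle if let go.
- other_leaf: the lid piece that does not match: pale wood stile of the same size, steel leaf with TWO knuckles (12 mm long, 14 mm either side of the middle). Origin and axes as for lid_leaf. To be left in the rack.
- rack: white-painted rack fixed to the bench, base 70 x 220 x 8 mm; origin at its underside centre, y along its length. The two lid pieces stand upright in it end to end, 52 mm either side of the origin along y (which is where varies), their y along the rack's; their origins are 21 mm and their tops 87 mm above the bench. Lips 41 mm high and 22 mm apart stand beside the stiles' lower ends.
- hammer: small hammer lying on the bench beyond the fixture, 220 mm long; leave alone.
- pliers: black-handled pliers lying on the bench at the right, 125 mm long, 15 mm high; leave alone.
- pin_jar: jar of pins, 52 mm across, 70 mm high, standing on the bench beyond the start box; origin at its underside centre; leave alone.
Not all that is in view belongs to the job. Leave any turquoise look-alike of the lid_leaf alone. Leave any pink look-alike of the fixture alone.

How it is judged:
By the outcome, as a careful person would: the job done as asked, in the order asked, and still so for the second after the job is handed in, while the arm keeps its last pose, push and grip.
It also fails if it takes over 61 s, if anything falls off the work surface, if the arm or the gripper's body presses on something with over 40 N, if the wrist force passes 120 N, or if a joint passes its speed limit or range.

ROBOT

A 7-joint arm with a two-finger parallel gripper is mounted at the origin on the work surface. World frame = base frame: x ahead of the robot, y to its left, z up, the work surface at z = 0. Lengths are in mm, angles in rad, forces in N, time in s.
With the tool pointing down it reaches from about 400 to 875 mm from the base axis. Payload 19.3 kg.
Tool frame: the origin (TCP) lies between the finger pads; the fingertips stand ahead of it and the grasp point (between the pads) lies 2 mm behind it (bot.tip_extent is the z of the fingertips in the tool frame, in mm); z points along the fingers, y is the direction in which the jaws open and shut (so a half turn about z gives the same grasp; the last joint's range is limited). The gripper opens to 85 mm and grips with 20 to 120 N. Pads are 22 mm wide; open, the fingers measure 114 mm over their backs; the gripper's body (76 mm by 85 mm) begins 54 mm behind the grasp point. The pads swing forward as they close: fully open they stand 13 mm farther back than shut.
Start: joints at [1.147, 0.521, -0.036, 1.599, 0.021, 1.021, -0.113], TCP at [216.513, -586.291, 248.291] pointing down, gripper open.
Joint ranges: [-2.91, 2.91], [-0.3, 2.13], [-1.5, 1.42], [0.17, 2.43], [-1.26, 4.41], [0.16, 1.93], [-2.52, 2.52]. Speed limits (rad/s): [1.89, 1.89, 2.39, 2.39, 3.01, 3.01, 3.01].

INTERFACE

Orientations are given as a rotation vector (axis times angle).
In Python, from bench import monitor, viewer, bot gives the robot as it stands. The module is installed in compiled form; this text tells all that it offers.
- The arm moves only by the tool play_rows, never from a script. Its argument "steps" is a list of rows, each an object of numbers: "x", "y", "z": the shift along the tool's x, y, z in mm; "wx", "wy", "wz": the turn, a rotation vector about the tool's x, y, z in degrees; "grip": the closure, from -1 (fully open) to 1 (shut). A call has exactly 10 rows; each row is the pose to reach, as a shift and turn from the pose commanded when the call began, along the tool's axes at that moment; what a row does not reach only later rows make up. A row lasts 1/8 s, in which the tool goes at most 62.5 mm and 10.7 degrees, less where a joint would pass 70% of its speed; a pose out of reach is approached as far as the arm can. A call with a gripper value outside its range is refused whole. The fingers move at their own pace and stop on an object; "grip_force" is the grip in N (left out, the last holds). Time passes only in rows, so rows that repeat a pose let the fingers close, or fill a call up. It gives the time, the measured TCP pose, the force and the opening at its end, in the units of the state.
- monitor.get_obs(): the state, without advancing time (a new reading comes with each control period).
- viewer.camera(name): name is "side" or "top" or "wrist"; returns the picture (420x560x3 uint8, blue, green, red); there is no depth.
- viewer.camera_info(name): a dict with "K" (3x3 intrinsics, pixels), "dist_coeffs" ([k1, k2, p1, p2, k3] as OpenCV has them; the pictures are not rectified), "R" (3x3) and "t" (3): a world point X has camera coordinates R X + t. Camera axes: x right, y down, z forward; pixel columns grow to the right and rows downward; lengths in mm; the calibration is good to about 2 mm. A picture is of the moment at which its call begins: read the wrist's pose just before it. camera_info takes no time and is no camera call; for the wrist camera it gives the pose at the moment of the call.
- bot.close_job(): hands the job in, once; it reports no verdict.
The state is a dict: "t": time; "joints": joint angles; "dq": joint speeds; "joint_torque": joint torques, N m; "ee_pos": TCP position; "tcp_rot": TCP orientation; "wrist_force": force on the tool from outside, world axes, zero at the start; "ft_torque": the same for the moment, N m; "opening": finger opening in mm.
Only numpy, scipy, OpenCV 4.12 (cv2) and the standard library are available. Lean on these libraries where they do the work, as an engineer would, in place of code of your own. Each camera call takes 0.05 s, during which the arm holds its last target.

## Working session

There is one attempt and no reset: what is moved stays moved. The work goes in short steps, Python scripts to look and compute and a tool call to move; the robot and the scene stay as the last step left them, time stands still between calls to the robot, and variables do not carry over. Pictures are saved under pics/ and viewed, and the job is handed in when it is done.

Besides the shell and the picture viewer there is one more tool, called after "Emit:" by a JSON object that holds its "fn" and its "kwargs". play_rows: Moves the arm, as the interface text tells. Its arguments: {"type":"object","properties":{"steps":{"type":"array","items":{"type":"object","properties":{"x":{"type":"number"},"y":{"type":"number"},"z":{"type":"number"},"wx":{"type":"number"},"wy":{"type":"number"},"wz":{"type":"number"},"grip":{"type":"number"}}}},"grip_force":{"type":"number"}},"required":["steps"]}

```bash
mkdir -p pics; python3 - <<'E'
from bench import monitor, viewer, bot
import cv2,numpy as np
print(monitor.get_obs()); print(bot.tip_extent)
for n in ["side","top","wrist"]:
    i=viewer.camera_info(n); print(n,{k:np.round(v,4).tolist() for k,v in i.items()})
    im=viewer.camera(n); cv2.imwrite(f"pics/{n}0.png",im)
E
```

```text
{'t': 0.0, 'joints': array([ 1.1467741 ,  0.52203025, -0.03633601,  1.59998057,  0.02117235,
        1.02110799, -0.11280973]), 'dq': array([-2.42686836e-04, -4.58113210e-04,  7.88381165e-04, -6.97392605e-04,
        4.04743330e-04,  1.03013748e-05, -2.41234654e-03]), 'joint_torque': array([-5.04782438e-04, -9.27105832e+01,  1.98007688e+00, -3.69933486e+01,
        1.78990024e-02,  8.15239531e-03, -4.40112262e-05]), 'ee_pos': array([ 216.42430574, -586.00019081,  247.72532731]), 'tcp_rot': array([-3.09146957e+00, -5.52650004e-01,  3.98169209e-04]), 'wrist_force': array([-0.81856917,  0.09917494,  0.45447691]), 'ft_torque': array([-0.00934279, -0.00247807, -0.02980256]), 'opening': 85.18190081124078}
17.0
side {'K': [[519.9113, 0.0, 285.8525], [0.0, 519.9113, 217.1743], [0.0, 0.0, 1.0]], 'dist_coeffs': [0.0232, 0.0, 0.0, 0.0, 0.0], 'R': [[-0.751, -0.6602, -0.0161], [-0.4762, 0.5583, -0.6794], [0.4575, -0.5025, -0.7336]], 't': [359.8152, 350.5255, 1085.0413]}
top {'K': [[443.8676, 0.0, 280.2232], [0.0, 443.8676, 207.5686], [0.0, 0.0, 1.0]], 'dist_coeffs': [-0.0244, 0.0, 0.0, 0.0, 0.0], 'R': [[0.0251, -0.9994, 0.0234], [-0.9895, -0.0282, -0.1419], [0.1425, -0.0196, -0.9896]], 't': [-109.1438, 546.6853, 1194.9976]}
wrist {'K': [[311.8998, 0.0, 283.0037], [0.0, 311.8998, 215.0989], [0.0, 0.0, 1.0]], 'dist_coeffs': [0.0087, 0.0, 0.0, 0.0, 0.0], 'R': [[0.3467, -0.938, -0.0009], [-0.8891, -0.3289, 0.3184], [-0.2989, -0.1095, -0.948]], 't': [-624.7735, -41.2118, 380.0676]}
```

View pics/side0.png

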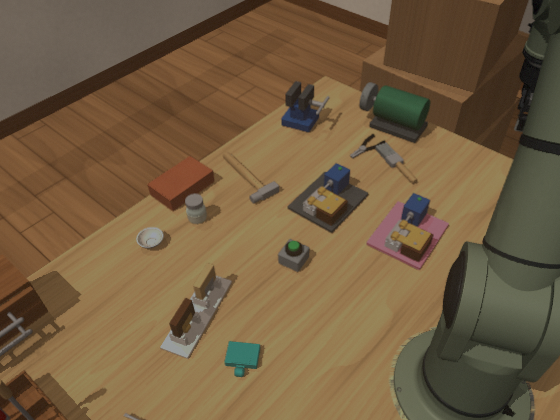

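View pics/top0.png

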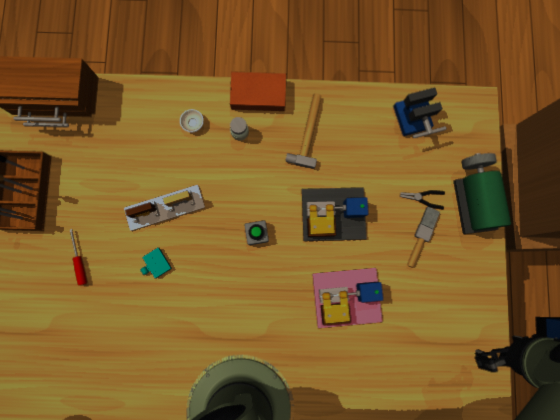

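View pics/wrist0.png

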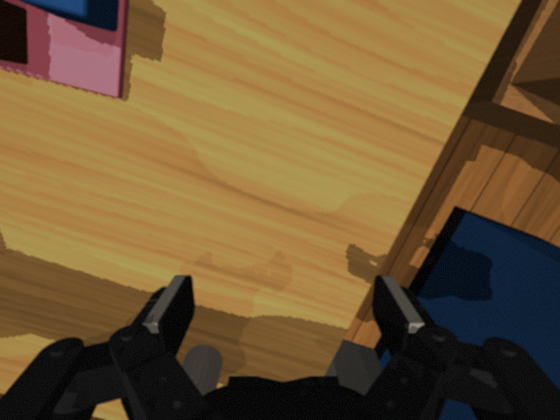

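```bash
cat > h.py <<'E'
import cv2,numpy as np
from bench import viewer
def ray(n,px,info=None):
    i=info or viewer.camera_info(n)
    K=np.array(i["K"]);R=np.array(i["R"]);t=np.array(i["t"])
    p=cv2.undistortPoints(np.array(px,float).reshape(-1,1,2),K,np.array(i["dist_coeffs"])).reshape(-1,2)
    d=np.c_[p,np.ones(len(p))]@R
    return -R.T@t,d
def onz(n,px,z,info=None):
    c,d=ray(n,px,info); return c+d*((z-c[2])/d[:,2])[:,None]
def proj(n,X,info=None):
    i=info or viewer.camera_info(n)
    R=np.array(i["R"]);return cv2.projectPoints(np.array(X,float).reshape(-1,1,3),cv2.Rodrigues(R)[0],np.array(i["t"]),np.array(i["K"]),np.array(i["dist_coeffs"]))[0].reshape(-1,2)
E
python3 - <<'E'
import cv2,numpy as np
t=cv2.imread('pics/top0.png');s=cv2.imread('pics/side0.png')
a=cv2.resize(t[175:245,110:220],None,fx=5,fy=5,interpolation=cv2.INTER_CUBIC)
b=cv2.resize(t[180:245,295:375],None,fx=6,fy=6,interpolation=cv2.INTER_CUBIC)
c=cv2.resize(s[255:365,150:245],None,fx=5,fy=5,interpolation=cv2.INTER_CUBIC)
d=cv2.resize(s[155:235,280:375],None,fx=6,fy=6,interpolation=cv2.INTER_CUBIC)
for n,i in zip('abcd',(a,b,c,d)): cv2.imwrite(f'pics/c_{n}.png',i)
E
```

```text
(no output)
```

View pics/c_a.png

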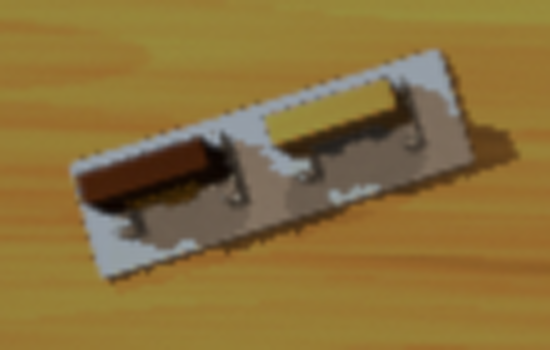

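View pics/c_b.png

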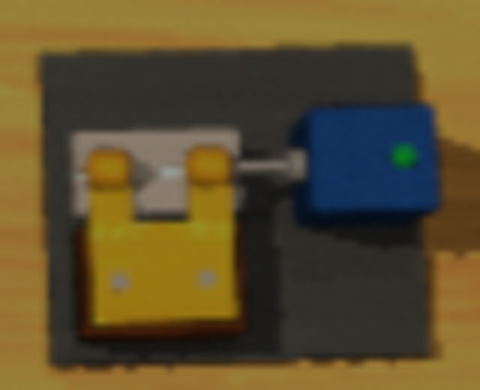

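View pics/c_c.png

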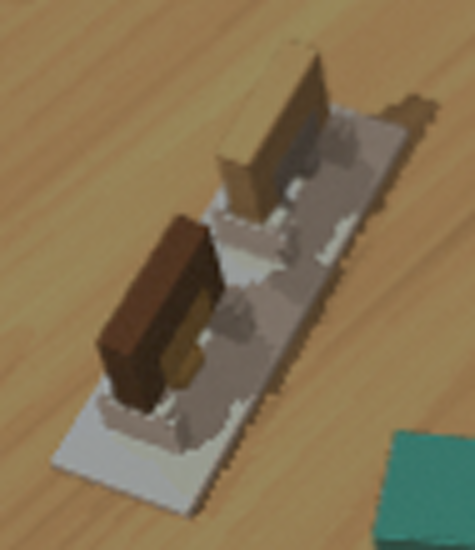

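View pics/c_d.png

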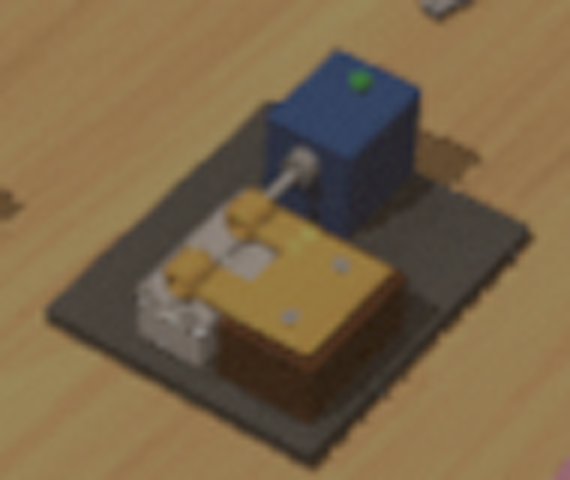

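```bash
python3 - <<'E'
from h import *
from scipy.spatial.transform import Rotation as Ro
t=cv2.imread('pics/top0.png');s=cv2.imread('pics/side0.png')
f=lambda p,s,o:(np.array(p,float)+.5)/s-.5+np.array(o)
print('lid corners',onz('top',f([(78,180),(203,140),(208,165),(90,205)],5,(110,175)),87).round(1).tolist())
print('lid corners side',onz('side',f([(98,343),(182,217),(210,228),(135,352)],5,(150,255)),87).round(1).tolist())
print('rack corners z8',onz('top',f([(70,165),(438,50),(472,160),(106,278)],5,(110,175)),8).round(1).tolist())
print('base corners z12',onz('top',f([(40,55),(412,47),(432,357),(52,362)],6,(295,180)),12).round(1).tolist())
print('base corners z12 side',onz('side',f([(48,313),(268,102),(530,235),(315,462)],6,(280,155)),12).round(1).tolist())
print('knuckles z60',onz('top',f([(110,165),(210,163)],6,(295,180)),60).round(1).tolist(),onz('side',f([(188,268),(252,212)],6,(280,155)),58).round(1).tolist())
for n,im in (('top',t),('side',s)):
    hsv=cv2.cvtColor(im,cv2.COLOR_BGR2HSV)
    m=cv2.inRange(hsv,(45,120,60),(75,255,255))
    k,l,st,c=cv2.connectedComponentsWithStats(m)
    for j in range(1,k):
        if st[j,4]>20: print(n,st[j],c[j],onz(n,[c[j]],58).round(1))
R=Ro.from_rotvec([-3.09146957e+00, -5.52650004e-01,  3.98169209e-04]).as_matrix();print(R.round(3))
E
```

```text
lid corners [[522.8, 318.6, 87.0], [546.2, 253.7, 87.0], [532.8, 250.1, 87.0], [509.6, 311.2, 87.0]]
lid corners side [[521.0, 322.5, 87.0], [542.1, 257.4, 87.0], [528.5, 253.2, 87.0], [505.8, 315.1, 87.0]]
rack corners z8 [[541.3, 349.9, 8.0], [613.8, 144.6, 8.0], [550.7, 122.0, 8.0], [477.6, 324.8, 8.0]]
base corners z12 [[609.7, -154.0, 12.0], [618.9, -332.8, 12.0], [470.2, -342.0, 12.0], [463.1, -162.3, 12.0]]
base corners z12 side [[603.9, -149.4, 12.0], [616.3, -326.6, 12.0], [465.9, -333.3, 12.0], [455.5, -157.0, 12.0]]
knuckles z60 [[550.5, -183.7, 60.0], [552.7, -229.6, 60.0]] [[545.3, -177.5, 58.0], [545.9, -223.5, 58.0]]
top [ 476  171   30   56 1264] [490.14240506 199.1028481 ] [[ 587.5 -680.6   58. ]]
top [251 227  10  10  81] [255.54320988 231.17283951] [[480.1 -28.7  58. ]]
side [288 241  12  10  82] [293.20731707 245.46341463] [[477.  -26.3  58. ]]
[[ 0.938  0.346 -0.   ]
 [ 0.346 -0.938  0.001]
 [-0.    -0.001 -1.   ]]
```

Emit:
{"fn": "play_rows", "kwargs": {"steps": [{"x":44,"y":-43,"z":8,"wz":-8,"grip":1},{"x":88,"y":-87,"z":16,"wz":-16,"grip":1},{"x":132,"y":-130,"z":25,"wz":-24,"grip":1},{"x":176,"y":-173,"z":34,"wz":-32,"grip":1},{"x":220,"y":-217,"z":43,"wz":-40,"grip":1},{"x":263,"y":-260,"z":52,"wz":-48,"grip":1},{"x":307,"y":-303,"z":62,"wz":-56,"grip":1},{"x":351,"y":-346,"z":72,"wz":-64,"grip":1},{"x":395,"y":-390,"z":85,"wz":-72,"grip":1},{"x":439,"y":-433,"z":100,"wz":-80,"grip":1}]}}

```text
validation failed for argument at $.st...
```

```bash
python3 - <<'E'
from h import *
from bench import monitor
from scipy.spatial.transform import Rotation as Ro
o=monitor.get_obs(); print(o['t'],o['joints'].round(3),o['ee_pos'].round(1),Ro.from_rotvec(o['tcp_rot']).as_matrix().round(3).tolist(),o['wrist_force'].round(1))
im=viewer.camera('wrist');cv2.imwrite('pics/w1.png',im)
E
```

```text
0.15 [ 1.147  0.522 -0.036  1.6    0.021  1.021 -0.113] [ 216.4 -586.1  247.9] [[0.938, 0.346, -0.0], [0.346, -0.938, 0.001], [-0.0, -0.001, -1.0]] [ 0.5 -0.9 -0.4]
```

View pics/w1.png

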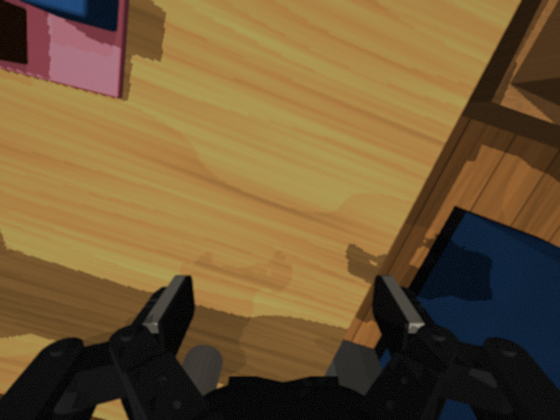

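The call was refused before anything moved, so I'll try again with every key filled in.

Emit:
{"fn": "play_rows", "kwargs": {"steps": [{"x":44,"y":-43,"z":8,"wx":0,"wy":0,"wz":-8,"grip":1},{"x":88,"y":-87,"z":16,"wx":0,"wy":0,"wz":-16,"grip":1},{"x":132,"y":-130,"z":25,"wx":0,"wy":0,"wz":-24,"grip":1},{"x":176,"y":-173,"z":34,"wx":0,"wy":0,"wz":-32,"grip":1},{"x":220,"y":-217,"z":43,"wx":0,"wy":0,"wz":-40,"grip":1},{"x":263,"y":-260,"z":52,"wx":0,"wy":0,"wz":-48,"grip":1},{"x":307,"y":-303,"z":62,"wx":0,"wy":0,"wz":-56,"grip":1},{"x":351,"y":-346,"z":72,"wx":0,"wy":0,"wz":-64,"grip":1},{"x":395,"y":-390,"z":85,"wx":0,"wy":0,"wz":-72,"grip":1},{"x":439,"y":-433,"z":100,"wx":0,"wy":0,"wz":-80,"grip":1}], "grip_force": 40}}

```text
t: 1.45
ee_pos: [478.3, -27.9, 148.5]
tcp_rot: [2.008, 2.415, 0.001]
wrist_force: [2.0, -1.1, 0.3]
opening: 0.1
```

```bash
python3 - <<'E'
from h import *
from bench import monitor
from scipy.spatial.transform import Rotation as Ro
o=monitor.get_obs(); print(o['t'],o['joints'].round(3),o['ee_pos'].round(1),Ro.from_rotvec(o['tcp_rot']).as_matrix().round(3).tolist(),o['wrist_force'].round(1))
im=viewer.camera('wrist');cv2.imwrite('pics/w2.png',im)
E
```

```text
1.45 [ 0.313  0.477 -0.489  2.048  0.344  0.694 -0.214] [478.3 -27.9 148.5] [[-0.182, 0.983, 0.001], [0.983, 0.182, -0.0], [-0.0, 0.001, -1.0]] [ 2.  -1.1  0.3]
```

View pics/w2.png

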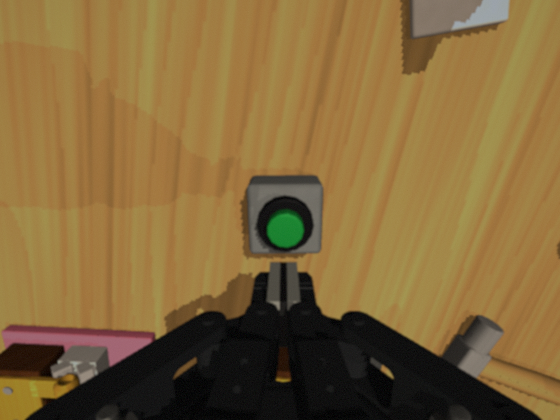

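```bash
python3 - <<'E'
from h import *
im=cv2.imread('pics/w2.png')
m=cv2.inRange(cv2.cvtColor(im,cv2.COLOR_BGR2HSV),(45,120,60),(75,255,255))
k,l,st,c=cv2.connectedComponentsWithStats(m)
for j in range(1,k):
  if st[j,4]>100: print(st[j],c[j],onz('wrist',[c[j]],58))
E
```

```text
[ 267  210   37   38 1108] [285.15433213 228.7166065 ] [[482.79736    -20.09879865  58.        ]]
```

```bash
python3 - <<'E'
from h import *
print(proj('wrist',[[478.3,-27.9,131.5],[478.3,-27.9,131.5],[478.3,-27.9,58]]))
im=cv2.imread('pics/w2.png');cv2.imwrite('pics/w2c.png',cv2.resize(im[170:300,220:350],None,fx=4,fy=4,interpolation=cv2.INTER_CUBIC))
t=cv2.imread('pics/top0.png');cv2.imwrite('pics/tb.png',cv2.resize(t[215:250,240:275],None,fx=12,fy=12,interpolation=cv2.INTER_CUBIC))
# box outline on ground in wrist
i=viewer.camera_info('wrist');print(-np.array(i['R']).T@i['t'])
E
```

```text
[[274.82092383 291.30886715]
 [274.82092383 291.30886715]
 [277.12568568 237.24373998]]
[464.82689787  59.46898609 272.72819699]
```

View pics/w2c.png

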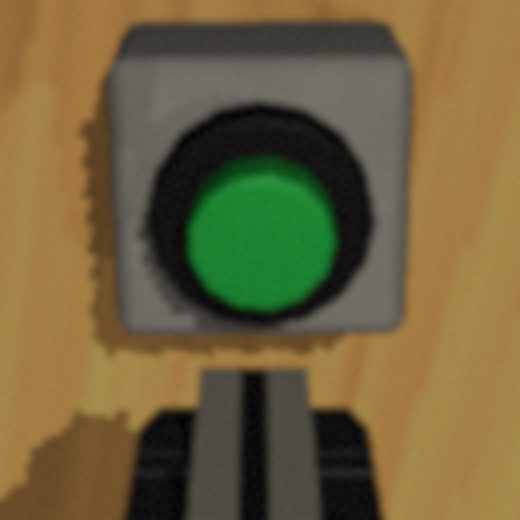

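View pics/tb.png

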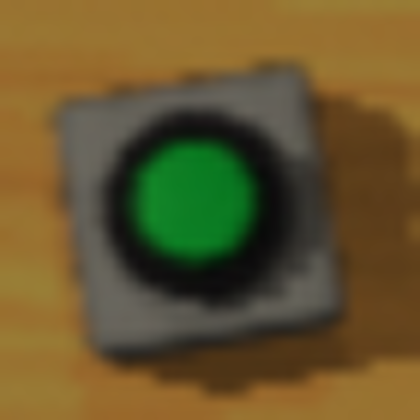

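Emit:
{"fn": "play_rows", "kwargs": {"steps": [{"x":0,"y":0,"z":25,"wx":0,"wy":0,"wz":0,"grip":1},{"x":0,"y":0,"z":50,"wx":0,"wy":0,"wz":0,"grip":1},{"x":0,"y":0,"z":68,"wx":0,"wy":0,"wz":0,"grip":1},{"x":0,"y":0,"z":72,"wx":0,"wy":0,"wz":0,"grip":1},{"x":0,"y":0,"z":74,"wx":0,"wy":0,"wz":0,"grip":1},{"x":0,"y":0,"z":76,"wx":0,"wy":0,"wz":0,"grip":1},{"x":0,"y":0,"z":78,"wx":0,"wy":0,"wz":0,"grip":1},{"x":0,"y":0,"z":79,"wx":0,"wy":0,"wz":0,"grip":1},{"x":0,"y":0,"z":80,"wx":0,"wy":0,"wz":0,"grip":1},{"x":0,"y":0,"z":80,"wx":0,"wy":0,"wz":0,"grip":1}]}}

```text
t: 2.75
ee_pos: [477.9, -29.7, 71.7]
tcp_rot: [2.012, 2.409, -0.0]
wrist_force: [-23.4, 1.3, 82.2]
opening: -0.2
```

```bash
python3 - <<'E'
from h import *
from bench import monitor
o=monitor.get_obs(); print(o['ee_pos'],o['wrist_force'],o['ft_torque'])
w=viewer.camera('wrist');s=viewer.camera('side')
cv2.imwrite('pics/w3.png',w)
cv2.imwrite('pics/s3.png',cv2.resize(s[210:290,250:340],None,fx=6,fy=6,interpolation=cv2.INTER_CUBIC))
E
```

```text
[477.94592597 -29.73701956  71.69024482] [-23.40624945   1.3109465   82.21860117] [ 0.29070191  5.22454719 -0.01013658]
```

View pics/w3.png

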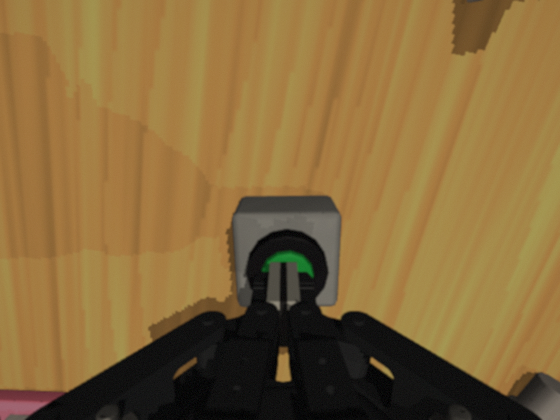

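View pics/s3.png

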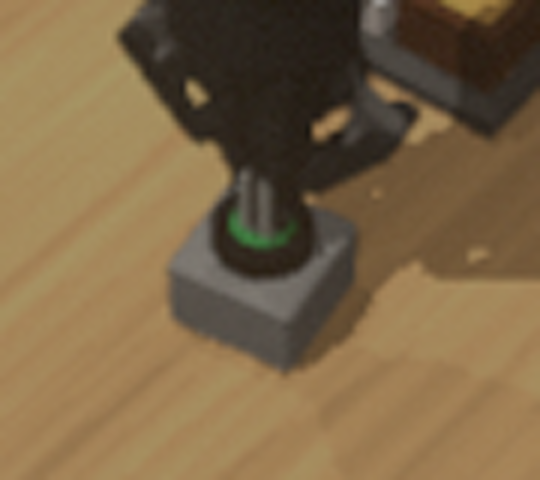

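Emit:
{"fn": "play_rows", "kwargs": {"steps": [{"x":0,"y":0,"z":-30,"wx":0,"wy":0,"wz":0,"grip":1},{"x":0,"y":0,"z":-75,"wx":0,"wy":0,"wz":0,"grip":1},{"x":20,"y":7,"z":-110,"wx":0,"wy":0,"wz":0,"grip":-1},{"x":70,"y":25,"z":-130,"wx":0,"wy":0,"wz":-2,"grip":-1},{"x":125,"y":44,"z":-130,"wx":0,"wy":0,"wz":-4,"grip":-1},{"x":180,"y":63,"z":-130,"wx":0,"wy":0,"wz":-6,"grip":-1},{"x":235,"y":83,"z":-130,"wx":0,"wy":0,"wz":-8,"grip":-1},{"x":280,"y":99,"z":-130,"wx":0,"wy":0,"wz":-9,"grip":-1},{"x":298,"y":106,"z":-130,"wx":0,"wy":0,"wz":-9,"grip":-1},{"x":298,"y":106,"z":-130,"wx":0,"wy":0,"wz":-9,"grip":-1}]}}

```text
t: 4.1
ee_pos: [528.7, 283.3, 198.8]
tcp_rot: [-1.817, -2.563, -0.001]
wrist_force: [-0.3, -0.9, 0.3]
opening: 85.3
```

```bash
python3 - <<'E'
from h import *
from bench import monitor
from scipy.spatial.transform import Rotation as Ro
o=monitor.get_obs(); print(o['t'],o['joints'].round(3),o['ee_pos'].round(1),Ro.from_rotvec(o['tcp_rot']).as_matrix().round(3).tolist(),o['wrist_force'].round(1))
print(proj('wrist',o['ee_pos']*[1,1,0]+[[0,0,87]]))
im=viewer.camera('wrist');cv2.imwrite('pics/w4.png',im)
t=viewer.camera('top');cv2.imwrite('pics/t4.png',t)
s=viewer.camera('side')
cv2.imwrite('pics/s4.png',cv2.resize(s[210:290,250:340],None,fx=6,fy=6,interpolation=cv2.INTER_CUBIC))
E
```

```text
4.1 [-0.199  0.591 -0.572  1.697  0.375  0.965 -0.573] [528.7 283.3 198.8] [[-0.331, 0.944, 0.0], [0.944, 0.331, 0.0], [0.0, 0.0, -1.0]] [-0.3 -0.9  0.3]
[[282.64242423 217.63988099]]
```

View pics/w4.png

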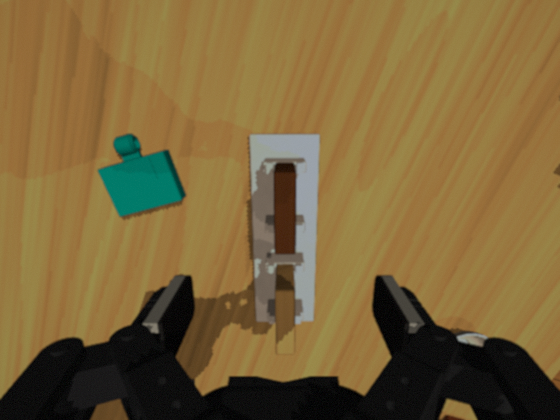

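View pics/s4.png

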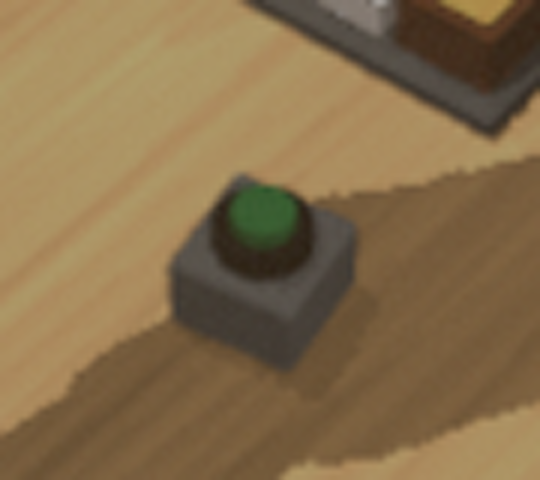

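View pics/t4.png

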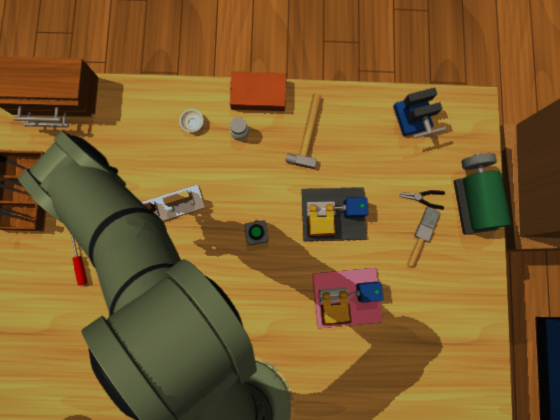

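The picture shows the walnut stile at (285,209). The pale piece is below it at (285,310) and the turquoise decoy is at (140,182). In the side crop the button is back up. Next I'll measure the lid's top face.

```bash
python3 - <<'E'
from h import *
from bench import monitor
im=cv2.imread('pics/w4.png')
cv2.imwrite('pics/w4c.png',cv2.resize(im[120:270,230:340],None,fx=5,fy=4,interpolation=cv2.INTER_CUBIC))
hsv=cv2.cvtColor(im,cv2.COLOR_BGR2HSV)
m=cv2.inRange(hsv,(0,120,25),(12,255,130));m[:,:240]=0;m[:,330:]=0;m[:140]=0;m[265:]=0
k,l,st,c=cv2.connectedComponentsWithStats(m)
j=1+np.argmax(st[1:,4]);print(st[j],c[j])
print([ (r,np.where(l[r]==j)[0][[0,-1]]) for r in range(165,256,6) if (l[r]==j).any()])
E
```

```text
[ 274  164   22   90 1530] [284.33267974 209.45816993]
[(165, array([277, 292])), (171, array([275, 294])), (177, array([274, 294])), (183, array([275, 294])), (189, array([274, 294])), (195, array([275, 294])), (201, array([275, 294])), (207, array([275, 294])), (213, array([275, 294])), (219, array([274, 294])), (225, array([275, 294])), (231, array([275, 294])), (237, array([275, 293])), (243, array([275, 293])), (249, array([276, 293]))]
```

View pics/w4c.png

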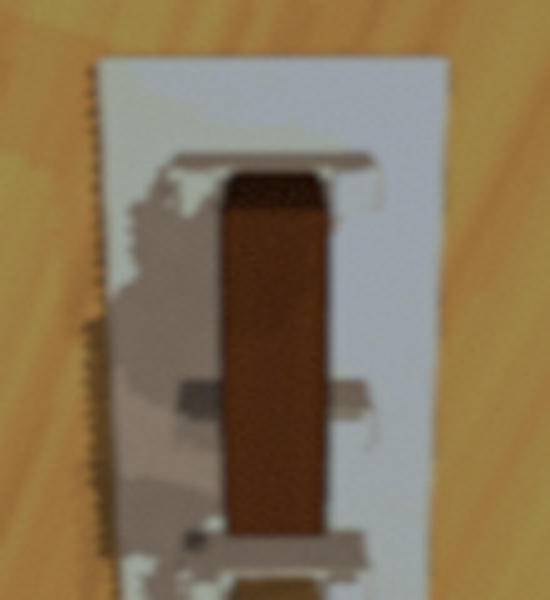

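```bash
python3 - <<'E'
from h import *
from bench import monitor
o=monitor.get_obs()
from scipy.spatial.transform import Rotation as Ro
P=onz('wrist',[(274.5,171.6),(295.5,171.6),(295.2,253.6),(275.4,253.6),(285.2,171.6),(285.3,253.6)],87);print(P.round(1))
c=P[:4].mean(0);print(c,o['ee_pos'],'len',np.linalg.norm(P[4]-P[5]))
d=P[4]-P[5];print('yaw',np.degrees(np.arctan2(-d[0],d[1])))
R=Ro.from_rotvec(o['tcp_rot']).as_matrix();print('tool delta',R.T@(c-o['ee_pos']),np.degrees(np.arctan2(R[1,1],R[0,1])))
print(o['ee_pos'])
E
```

```text
[[511.  313.8  87. ]
 [526.1 319.1  87. ]
 [549.4 254.1  87. ]
 [533.8 248.7  87. ]
 [518.7 316.5  87. ]
 [541.6 251.4  87. ]]
[530.06529216 283.93845072  87.        ] [529.02863523 280.8720413  198.84737019] len 69.03032872544557
yaw 19.385490487540647
tool delta [  2.64329197   1.98873424 111.84529354] 19.174133841521712
[529.02863523 280.8720413  198.84737019]
```

```bash
python3 - <<'E'
from h import *
from bench import monitor
for i in range(4):
    o=monitor.get_obs(); w=viewer.camera_info('wrist'); print(o['t'],o['ee_pos'].round(2),o['dq'].round(3),(-np.array(w['R']).T@w['t']).round(2)); 
    if i<3: im=viewer.camera('wrist')
E
```

```text
4.25 [529.03 280.87 198.85] [ 0.005 -0.004 -0.001 -0.001 -0.001  0.001 -0.002] [502.72 357.98 323.82]
4.3 [529.04 280.89 198.91] [ 0.    -0.001 -0.004 -0.003  0.     0.002 -0.001] [502.76 357.99 323.89]
4.35 [529.04 281.04 198.93] [-0.003  0.002 -0.004 -0.002 -0.001  0.001 -0.002] [502.74 358.14 323.94]
4.4 [529.02 281.25 198.94] [-0.005  0.002 -0.004 -0.003 -0.001 -0.001 -0.002] [502.69 358.34 323.96]
```

```bash
python3 - <<'E'
from h import *
from bench import monitor
from scipy.spatial.transform import Rotation as Ro
o=monitor.get_obs(); w=viewer.camera_info('wrist'); im=viewer.camera('wrist');cv2.imwrite('pics/w5.png',im)
g=cv2.cvtColor(im,cv2.COLOR_BGR2HSV)
m=cv2.inRange(g,(0,120,25),(12,255,130));m[:,:240]=0;m[:,330:]=0;m[:140]=0;m[265:]=0
k,l,st,c=cv2.connectedComponentsWithStats(m);j=1+np.argmax(st[1:,4])
print(st[j])
x0=np.array([np.where(l[r]==j)[0][0] for r in range(175,250)]);x1=np.array([np.where(l[r]==j)[0][-1] for r in range(175,250)])
print(np.median(x0),np.median(x1))
print(im[160:180,285].mean(1).round(), im[248:260,285].mean(1).round())
u=(np.median(x0)+np.median(x1))/2+.3
bot_=st[j][1]+st[j][3]
P=onz('wrist',[(u,bot_-82.3),(u,bot_-.3)],87,w);c=P.mean(0)
d=P[0]-P[1];print(P,c,np.linalg.norm(d),o['ee_pos'],'yaw',np.degrees(np.arctan2(-d[0],d[1])))
R=Ro.from_rotvec(o['tcp_rot']).as_matrix();print('tool delta',R.T@(c-o['ee_pos']),np.degrees(np.arctan2(R[1,1],R[0,1])))
# fingertip midpoint check
print(proj('wrist',o['ee_pos']+(R@np.array([[11,0,7]]).T).T,w))
E
```

```text
[ 274  161   22   90 1495]
275.0 294.0
[69. 35. 24. 19. 16. 21. 21. 26. 22. 29. 36. 39. 38. 42. 41. 41. 38. 40.
 43. 39.] [ 43.  39.  46.  60.  82.  91.  94.  96.  96.  96.  97. 102.]
[[517.66541737 318.96546268  87.        ]
 [540.35030724 254.19921253  87.        ]] [529.00786231 286.5823376   87.        ] 68.62413122791331 [529.02229646 281.25271881 198.94007997] yaw 19.303208444808483
tool delta [  5.09082342   1.71633233 111.93803763] 19.18658811159412
[[282.1989226  267.59974239]]
```

Emit:
{"fn": "play_rows", "kwargs": {"steps": [{"x":2,"y":1,"z":20,"wx":0,"wy":0,"wz":0,"grip":-1},{"x":2,"y":1,"z":55,"wx":0,"wy":0,"wz":0,"grip":-1},{"x":2,"y":1,"z":90,"wx":0,"wy":0,"wz":0,"grip":-1},{"x":2,"y":1,"z":115,"wx":0,"wy":0,"wz":0,"grip":-1},{"x":2,"y":1,"z":126,"wx":0,"wy":0,"wz":0,"grip":-1},{"x":2,"y":1,"z":130,"wx":0,"wy":0,"wz":0,"grip":-1},{"x":2,"y":1,"z":130,"wx":0,"wy":0,"wz":0,"grip":-0.2},{"x":2,"y":1,"z":130,"wx":0,"wy":0,"wz":0,"grip":0.2},{"x":2,"y":1,"z":130,"wx":0,"wy":0,"wz":0,"grip":0.4},{"x":2,"y":1,"z":130,"wx":0,"wy":0,"wz":0,"grip":0.4}], "grip_force": 60}}

```text
t: 5.7
ee_pos: [529.1, 284.7, 69.0]
tcp_rot: [1.818, 2.562, 0.001]
wrist_force: [0.2, -0.6, -0.2]
opening: 25.5
```

```bash
python3 - <<'E'
from h import *
from bench import monitor
o=monitor.get_obs(); w=viewer.camera_info('wrist'); im=viewer.camera('wrist');cv2.imwrite('pics/w6.png',im)
print(o['ee_pos'],o['wrist_force'],o['opening'])
E
```

```text
[529.140014   284.68594421  69.03880998] [ 0.2163201  -0.60593139 -0.16974915] 25.46585515672678
```

View pics/w6.png

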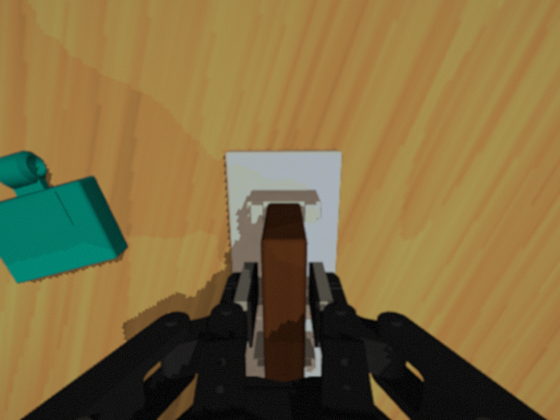

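Emit:
{"fn": "play_rows", "kwargs": {"steps": [{"x":0,"y":0,"z":0,"wx":0,"wy":0,"wz":0,"grip":1},{"x":0,"y":0,"z":0,"wx":0,"wy":0,"wz":0,"grip":1},{"x":0,"y":0,"z":0,"wx":0,"wy":0,"wz":0,"grip":1},{"x":0,"y":0,"z":0,"wx":0,"wy":0,"wz":0,"grip":1},{"x":0,"y":0,"z":-5,"wx":0,"wy":0,"wz":0,"grip":1},{"x":0,"y":0,"z":-20,"wx":0,"wy":0,"wz":0,"grip":1},{"x":0,"y":0,"z":-45,"wx":0,"wy":0,"wz":0,"grip":1},{"x":0,"y":0,"z":-75,"wx":0,"wy":0,"wz":0,"grip":1},{"x":0,"y":0,"z":-100,"wx":0,"wy":0,"wz":0,"grip":1},{"x":0,"y":0,"z":-110,"wx":0,"wy":0,"wz":0,"grip":1}], "grip_force": 60}}

```text
t: 7.0
ee_pos: [529.4, 284.9, 180.8]
tcp_rot: [1.818, 2.561, 0.003]
wrist_force: [-0.3, 0.0, -1.4]
opening: 17.2
```

```bash
python3 - <<'E'
from h import *
from bench import monitor
o=monitor.get_obs(); w=viewer.camera_info('wrist'); im=viewer.camera('wrist');cv2.imwrite('pics/w7.png',im)
cv2.imwrite('pics/s7.png',viewer.camera('side'))
print(o['t'],o['ee_pos'],o['wrist_force'],o['opening'],o['joints'])
E
```

```text
7.0 [529.43496991 284.92750027 180.79025672] [-0.27468439  0.03805638 -1.42126835] 17.166579638886663 [-0.20770879  0.61347085 -0.56381457  1.70925307  0.39391685  0.9317198
 -0.59095357]
```

View pics/w7.png

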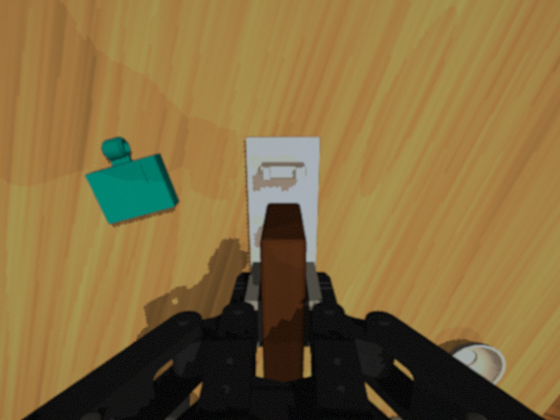

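View pics/s7.png

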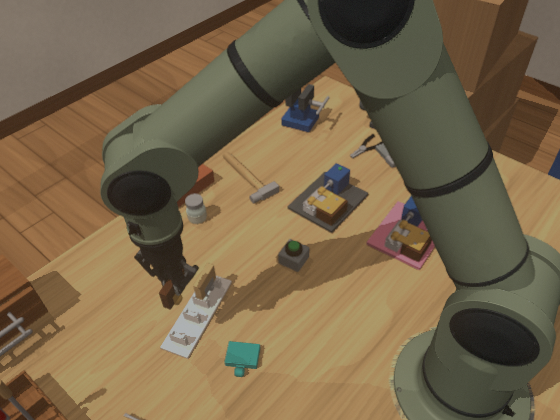

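```bash
python3 - <<'E'
from h import *
from bench import monitor
from scipy.spatial.transform import Rotation as Ro
im=cv2.imread('pics/w7.png');print(im[196:245,284].mean(1).round())
a=im[195:395,240:330];cv2.imwrite('pics/w7c.png',cv2.resize(a,None,fx=6,fy=3,interpolation=cv2.INTER_CUBIC))
# pose unchanged by >0.1 s? compare
o=monitor.get_obs();w=viewer.camera_info('wrist');print(o['ee_pos'])
R=Ro.from_rotvec(o['tcp_rot']).as_matrix()
for z in (17,18,19):
  P=onz('wrist',[(284,237.5),(284,380)],o['ee_pos'][2]+z,w);print(z,(P-o['ee_pos'])@R)
E
```

```text
[176. 175. 175. 175. 176. 170. 143.  88.  37.  21.  23.  20.  24.  20.
  25.  19.  21.  21.  21.  24.  26.  24.  24.  22.  19.  17.  21.  18.
  24.  23.  24.  24.  26.  25.  23.  22.  20.  27.  26.  24.  25.  26.
  28.  35.  41.  44.  46.  48.  48.]
[529.33346704 284.77047753 179.7954333 ]
17 [[ 36.37922102   0.75922601 -16.9929472 ]
 [-31.72693009   0.84629994 -17.00384167]]
18 [[ 36.79582711   0.75662522 -17.992885  ]
 [-30.67998102   0.84289325 -18.00367864]]
19 [[ 37.2124332    0.75402443 -18.99282281]
 [-29.63303195   0.83948657 -19.00351561]]
```

View pics/w7c.png

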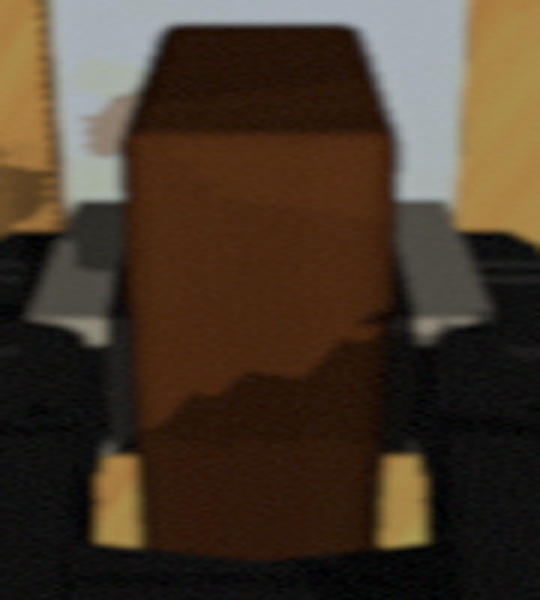

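Emit:
{"fn": "play_rows", "kwargs": {"steps": [{"x":-25,"y":-8,"z":-15,"wx":0,"wy":0,"wz":0,"grip":1},{"x":-75,"y":-23,"z":-30,"wx":0,"wy":0,"wz":2,"grip":1},{"x":-135,"y":-42,"z":-40,"wx":0,"wy":0,"wz":4,"grip":1},{"x":-195,"y":-61,"z":-40,"wx":0,"wy":0,"wz":6,"grip":1},{"x":-255,"y":-79,"z":-40,"wx":0,"wy":0,"wz":8,"grip":1},{"x":-315,"y":-98,"z":-40,"wx":0,"wy":0,"wz":10,"grip":1},{"x":-375,"y":-117,"z":-40,"wx":0,"wy":0,"wz":12,"grip":1},{"x":-430,"y":-134,"z":-40,"wx":0,"wy":0,"wz":14,"grip":1},{"x":-480,"y":-150,"z":-40,"wx":0,"wy":0,"wz":16,"grip":1},{"x":-523,"y":-163,"z":-40,"wx":0,"wy":0,"wz":16.6,"grip":1}]}}

```text
t: 8.35
ee_pos: [547.0, -265.0, 217.6]
tcp_rot: [-2.17, -2.27, 0.001]
wrist_force: [0.6, 0.2, -1.2]
opening: 17.3
```

Emit:
{"fn": "play_rows", "kwargs": {"steps": [{"x":0,"y":0,"z":0,"wx":0,"wy":0,"wz":0,"grip":1},{"x":0,"y":0,"z":0,"wx":0,"wy":0,"wz":0,"grip":1},{"x":0,"y":0,"z":0,"wx":0,"wy":0,"wz":0,"grip":1},{"x":0,"y":0,"z":0,"wx":0,"wy":0,"wz":0,"grip":1},{"x":0,"y":0,"z":0,"wx":0,"wy":0,"wz":0,"grip":1},{"x":0,"y":0,"z":0,"wx":0,"wy":0,"wz":0,"grip":1},{"x":0,"y":0,"z":0,"wx":0,"wy":0,"wz":0,"grip":1},{"x":0,"y":0,"z":0,"wx":0,"wy":0,"wz":0,"grip":1},{"x":0,"y":0,"z":0,"wx":0,"wy":0,"wz":0,"grip":1},{"x":0,"y":0,"z":0,"wx":0,"wy":0,"wz":0,"grip":1}]}}

```text
t: 9.6
ee_pos: [547.7, -262.9, 218.7]
tcp_rot: [-2.169, -2.273, -0.0]
wrist_force: [0.4, 1.0, -0.7]
opening: 17.2
```

```bash
cat > snap.py <<'E'
import sys,pickle
from h import *
from bench import monitor
from scipy.spatial.transform import Rotation as Ro
n=sys.argv[1];cams=sys.argv[2:]or['wrist']
o=monitor.get_obs(); w=viewer.camera_info('wrist')
for c in cams: cv2.imwrite(f'pics/{c[0]}{n}.png',viewer.camera(c))
pickle.dump((o,w),open(f'pics/{n}.pkl','wb'))
o2=monitor.get_obs()
print(o['t'],o['ee_pos'].round(2),o2['ee_pos'].round(2),Ro.from_rotvec(o['tcp_rot']).as_matrix().round(4).tolist(),o['wrist_force'].round(1),o['opening'],o['joints'].round(2))
E
python3 snap.py 8
```

```text
9.6 [ 547.73 -262.87  218.73] [ 547.73 -262.87  218.74] [[-0.0465, 0.9989, -0.0], [0.9989, 0.0465, 0.0], [0.0, -0.0, -1.0]] [ 0.4  1.  -0.7] 17.17422464277522 [ 0.65  0.56 -0.44  1.66  0.27  0.99  0.16]
```

View pics/w8.png

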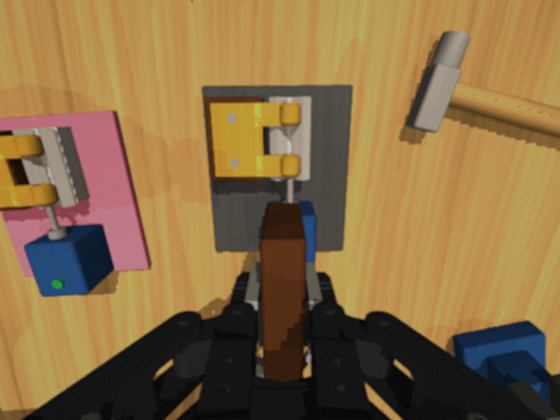

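```bash
python3 - <<'E'
import cv2
im=cv2.imread('pics/w8.png');cv2.imwrite('pics/w8c.png',cv2.resize(im[80:220,200:330],None,fx=6,fy=4,interpolation=cv2.INTER_CUBIC))
E
```

View pics/w8c.png

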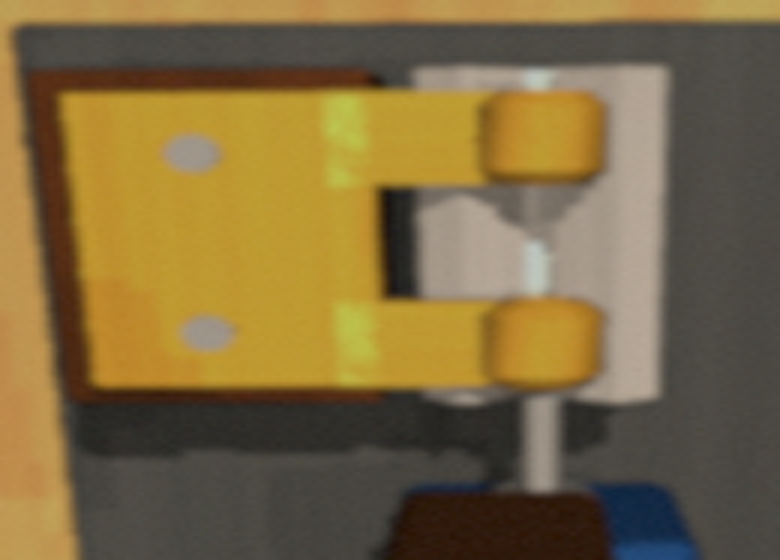

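```bash
python3 - <<'E'
from h import *
import pickle
from scipy.spatial.transform import Rotation as Ro
o,w=pickle.load(open('pics/8.pkl','rb'))
R=Ro.from_rotvec(o['tcp_rot']).as_matrix()
for z in (50,55,58,60):
  P=onz('wrist',[(290.4,80+(r+.5)/4-.5) for r in (92,180,298,385,239)],z,w);print(z,P[:,1].round(1),P[4].round(1),((P-o['ee_pos'])@R)[4].round(1))
# base sides yaw: left edge, right edge
f=lambda p:((np.array(p)+.5)/[6,4]-.5+[200,80])
P=onz('wrist',f([(544.5,136),(544.5,341.5)]),50,w);d=P[0]-P[1];print('hinge yaw',np.degrees(np.arctan2(-d[0],d[1])))
P=onz('wrist',[(204,87),(351.5,86),(343.5,249),(216,250)],12,w);print(P.round(1),P.mean(0));
d=(P[0]+P[1]-P[2]-P[3]);print('base yaw',np.degrees(np.arctan2(-d[0],d[1])))
d=P[1]-P[0];print(np.degrees(np.arctan2(d[1],d[0])))
E
```

```text
50 [-174.5 -193.2 -219.5 -240.  -206.2] [ 552.1 -206.2   50. ] [ 56.5   7.  168.7]
55 [-174.6 -193.  -218.9 -239.  -205.7] [ 552.  -205.7   55. ] [ 56.9   6.9 163.7]
58 [-174.7 -192.8 -218.5 -238.4 -205.5] [ 551.9 -205.5   58. ] [ 57.1   6.9 160.7]
60 [-174.7 -192.8 -218.2 -238.  -205.3] [ 551.9 -205.3   60. ] [ 57.3   6.8 158.7]
hinge yaw 3.1147519045992924
[[ 465.4 -163.2   12. ]
 [ 610.4 -155.5   12. ]
 [ 621.6 -330.7   12. ]
 [ 473.4 -339.    12. ]] [ 542.69389778 -247.09321475   12.        ]
base yaw 3.1291203547664614
3.043252268639902
```

Emit:
{"fn": "play_rows", "kwargs": {"steps": [{"x":15,"y":2,"z":0,"wx":0,"wy":0,"wz":-0.5,"grip":1},{"x":40,"y":5,"z":10,"wx":0,"wy":0,"wz":-0.5,"grip":1},{"x":55,"y":6.5,"z":30,"wx":0,"wy":0,"wz":-0.5,"grip":1},{"x":55,"y":6.5,"z":55,"wx":0,"wy":0,"wz":-0.5,"grip":1},{"x":55,"y":6.5,"z":75,"wx":0,"wy":0,"wz":-0.5,"grip":1},{"x":55,"y":6.5,"z":83,"wx":0,"wy":0,"wz":-0.5,"grip":1},{"x":55,"y":6.5,"z":83,"wx":0,"wy":0,"wz":-0.5,"grip":1},{"x":55,"y":6.5,"z":83,"wx":0,"wy":0,"wz":-0.5,"grip":1},{"x":55,"y":6.5,"z":83,"wx":0,"wy":0,"wz":-0.5,"grip":1},{"x":55,"y":6.5,"z":83,"wx":0,"wy":0,"wz":-0.5,"grip":1}]}}

```text
t: 10.9
ee_pos: [551.8, -207.7, 136.1]
tcp_rot: [2.159, 2.282, 0.0]
wrist_force: [0.6, -0.1, -0.2]
opening: 17.2
```

```bash
python3 snap.py 9 wrist side top; python3 - <<'E'
import cv2
im=cv2.imread('pics/s9.png');cv2.imwrite('pics/s9c.png',cv2.resize(im[140:240,280:380],None,fx=6,fy=6,interpolation=cv2.INTER_CUBIC))
im=cv2.imread('pics/t9.png');cv2.imwrite('pics/t9c.png',cv2.resize(im[170:250,290:380],None,fx=6,fy=6,interpolation=cv2.INTER_CUBIC))
E
```

```text
10.9 [ 551.78 -207.69  136.13] [ 551.69 -207.66  135.87] [[-0.0552, 0.9985, 0.0005], [0.9985, 0.0552, -0.0002], [-0.0002, 0.0005, -1.0]] [ 0.6 -0.1 -0.2] 17.185378622487377 [ 0.55  0.63 -0.42  1.78  0.34  0.8   0.02]
```

View pics/s9c.png

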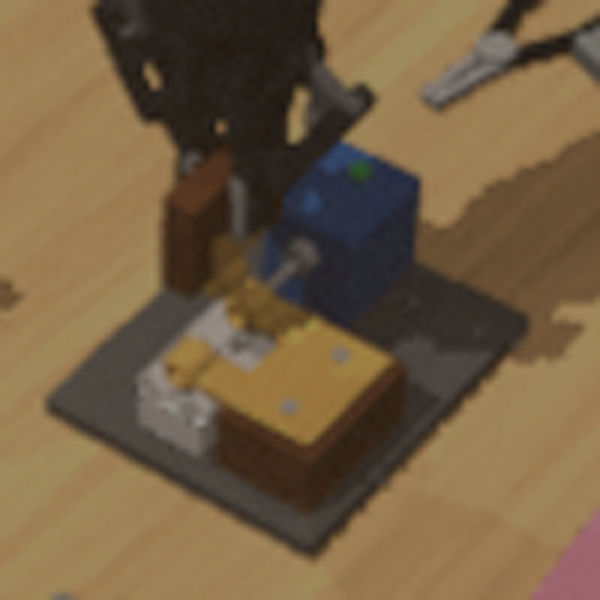

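View pics/t9c.png

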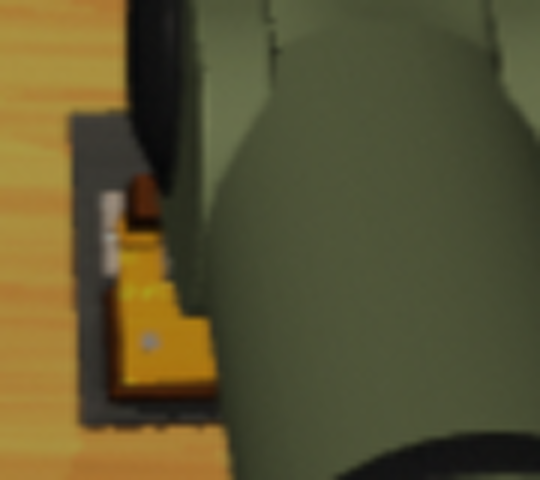

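View pics/w9.png

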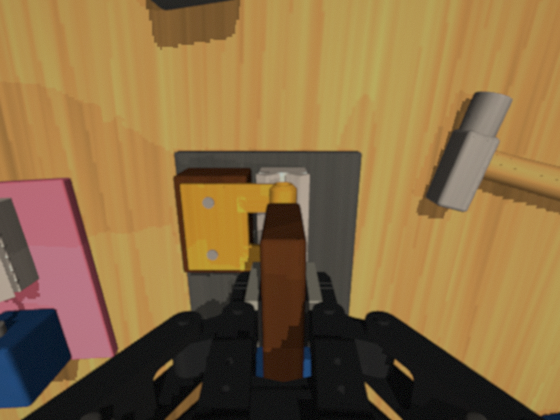

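```bash
python3 - <<'E'
import cv2
im=cv2.imread('pics/w9.png');cv2.imwrite('pics/w9c.png',cv2.resize(im[140:290,165:325],None,fx=5,fy=4,interpolation=cv2.INTER_CUBIC))
im=cv2.imread('pics/s9.png');cv2.imwrite('pics/s9d.png',cv2.resize(im[160:220,300:350],None,fx=12,fy=10,interpolation=cv2.INTER_CUBIC))
E
```

```text
(no output)
```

View pics/w9c.png

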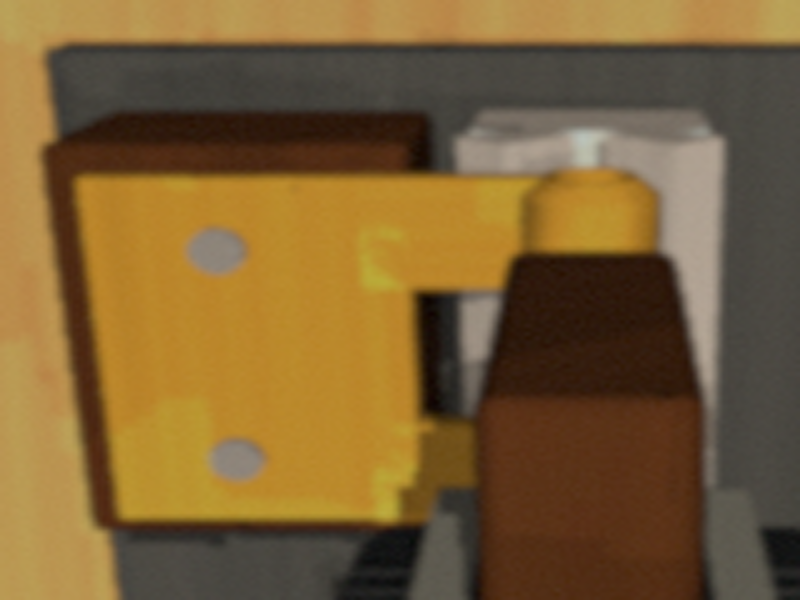

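View pics/s9d.png

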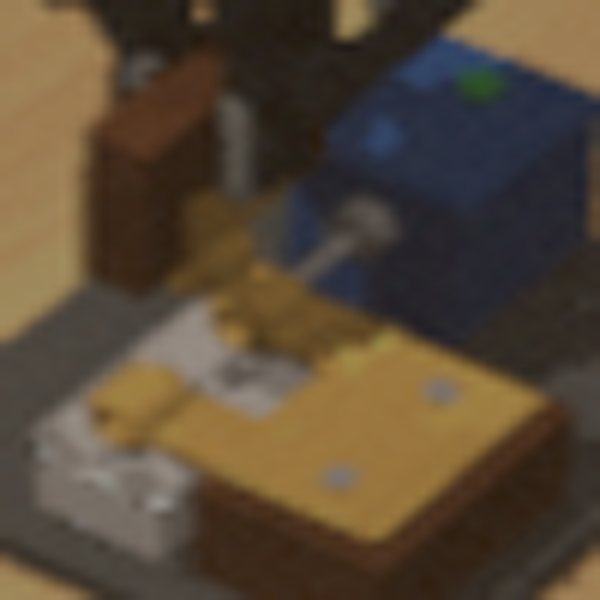

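```bash
python3 - <<'E'
from h import *
import pickle
from scipy.spatial.transform import Rotation as Ro
o,w=pickle.load(open('pics/9.pkl','rb'))
R=Ro.from_rotvec(o['tcp_rot']).as_matrix()
f=lambda p:((np.array(p,float)+.5)/[5,4]-.5+[165,140])
T=lambda p,z:((onz('wrist',f(p),z,w)-o['ee_pos'])@R).round(1)
e=o['ee_pos'][2]
print('leaf edges',T([(100,175),(115,522),(415,292),(415,415)],50).tolist())
print('knuckle L/R',T([(523,215),(660,215)],50).tolist())
print('stile bottom',T([(512,254),(668,254)],e-34).tolist(),'top',T([(487,396),(700,396)],e+18).tolist())
# side
g=lambda p:((np.array(p,float)+.5)/[12,10]-.5+[300,160])
S=lambda p,z:((onz('side',g(p),z)-o['ee_pos'])@R).round(1)
print('side stile end bottom',S([(90,277),(148,295)],e-34).tolist(),'top',S([(95,132),(150,158)],e+18).tolist())
print('side gap leaf edge',S([(375,543),(560,408),(185,392+20)],50).tolist())
E
```

```text
leaf edges [[33.8, -67.5, 86.1], [-33.2, -72.0, 86.1], [12.6, -24.9, 86.1], [-11.2, -25.7, 86.1]]
knuckle L/R [[26.8, -9.3, 86.1], [26.8, 9.8, 86.1]]
stile bottom [[34.9, -8.1, 34.0], [35.0, 8.5, 34.0]] top [[36.5, -7.4, -18.0], [36.5, 8.5, -18.0]]
side stile end bottom [[37.1, 3.8, 34.0], [34.9, -10.1, 34.0]] top [[38.1, 2.7, -18.0], [38.9, -12.2, -18.0]]
side gap leaf edge [[35.9, -73.2, 86.1], [-29.5, -77.7, 86.1], [22.1, -12.2, 86.1]]
```

Emit:
{"fn": "play_rows", "kwargs": {"steps": [{"x":0,"y":0,"z":8,"wx":0,"wy":0,"wz":0,"grip":1},{"x":0,"y":0,"z":14,"wx":0,"wy":0,"wz":0,"grip":1},{"x":0,"y":0,"z":18,"wx":0,"wy":0,"wz":0,"grip":1},{"x":0,"y":0,"z":22,"wx":0,"wy":0,"wz":0,"grip":1},{"x":0,"y":0,"z":26,"wx":0,"wy":0,"wz":0,"grip":1},{"x":0,"y":0,"z":29,"wx":0,"wy":0,"wz":0,"grip":1},{"x":0,"y":0,"z":32,"wx":0,"wy":0,"wz":0,"grip":1},{"x":0,"y":0,"z":34,"wx":0,"wy":0,"wz":0,"grip":1},{"x":0,"y":0,"z":35,"wx":0,"wy":0,"wz":0,"grip":1},{"x":0,"y":0,"z":35,"wx":0,"wy":0,"wz":0,"grip":1}]}}

```text
t: 12.3
ee_pos: [551.7, -207.6, 100.8]
tcp_rot: [2.159, 2.282, 0.0]
wrist_force: [0.2, -0.3, -0.3]
opening: 17.3
```

Emit:
{"fn": "play_rows", "kwargs": {"steps": [{"x":0,"y":0,"z":0.5,"wx":0,"wy":0,"wz":0,"grip":1},{"x":0,"y":0,"z":1,"wx":0,"wy":0,"wz":0,"grip":1},{"x":0,"y":0,"z":1.5,"wx":0,"wy":0,"wz":0,"grip":1},{"x":0,"y":0,"z":2,"wx":0,"wy":0,"wz":0,"grip":1},{"x":0,"y":0,"z":2.5,"wx":0,"wy":0,"wz":0,"grip":1},{"x":0,"y":0,"z":2.5,"wx":0,"wy":0,"wz":0,"grip":1},{"x":0,"y":0,"z":2.5,"wx":0,"wy":0,"wz":0,"grip":1},{"x":0,"y":0,"z":2.5,"wx":0,"wy":0,"wz":0,"grip":1},{"x":0,"y":0,"z":2.5,"wx":0,"wy":0,"wz":0,"grip":1},{"x":0,"y":0,"z":2.5,"wx":0,"wy":0,"wz":0,"grip":1}]}}

```text
t: 13.55
ee_pos: [551.6, -207.6, 98.2]
tcp_rot: [-2.159, -2.282, 0.0]
wrist_force: [-0.2, -0.4, -1.0]
opening: 17.3
```

```bash
python3 snap.py 10 wrist side; python3 - <<'E'
import cv2
im=cv2.imread('pics/w10.png');cv2.imwrite('pics/w10c.png',cv2.resize(im[140:290,165:325],None,fx=5,fy=4,interpolation=cv2.INTER_CUBIC))
im=cv2.imread('pics/s10.png');cv2.imwrite('pics/s10d.png',cv2.resize(im[160:220,300:350],None,fx=12,fy=10,interpolation=cv2.INTER_CUBIC))
E
```

```text
13.55 [ 551.61 -207.59   98.23] [ 551.63 -207.61   98.22] [[-0.0553, 0.9985, -0.0001], [0.9985, 0.0553, 0.0], [0.0, -0.0001, -1.0]] [-0.2 -0.4 -1. ] 17.259340735702093 [ 0.53  0.69 -0.4   1.8   0.37  0.74 -0.01]
```

View pics/w10c.png

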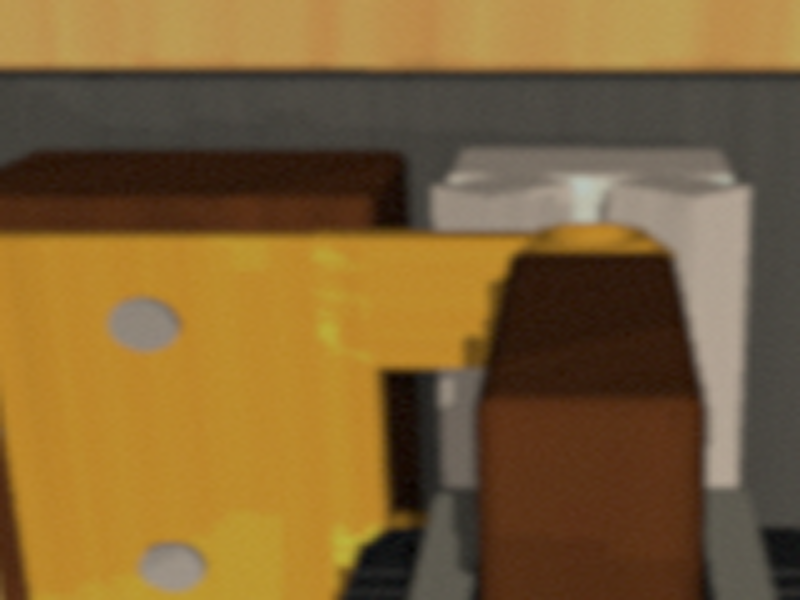

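View pics/s10d.png

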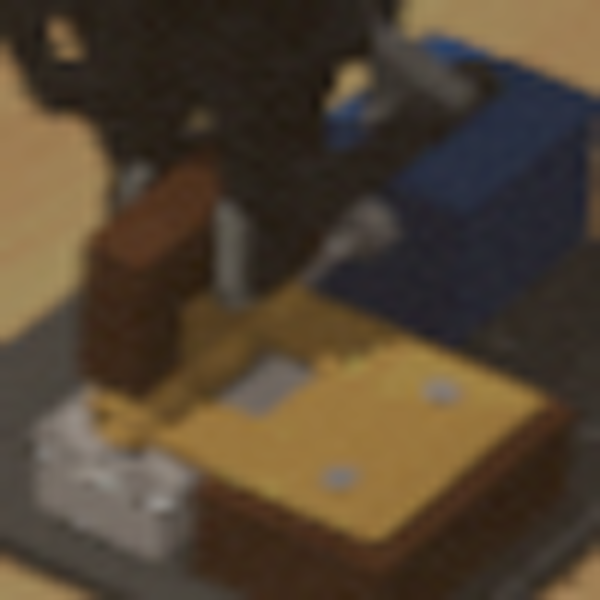

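Emit:
{"fn": "play_rows", "kwargs": {"steps": [{"x":0,"y":0,"z":0.3,"wx":0,"wy":0,"wz":0,"grip":1},{"x":0,"y":0,"z":0.6,"wx":0,"wy":0,"wz":0,"grip":1},{"x":0,"y":0,"z":0.9,"wx":0,"wy":0,"wz":0,"grip":1},{"x":0,"y":0,"z":1,"wx":0,"wy":0,"wz":0,"grip":1},{"x":0,"y":0,"z":1,"wx":0,"wy":0,"wz":0,"grip":1},{"x":0,"y":0,"z":1,"wx":0,"wy":0,"wz":0,"grip":1},{"x":0,"y":0,"z":1,"wx":0,"wy":0,"wz":0,"grip":1},{"x":0,"y":0,"z":1,"wx":0,"wy":0,"wz":0,"grip":1},{"x":0,"y":0,"z":1,"wx":0,"wy":0,"wz":0,"grip":1},{"x":0,"y":0,"z":1,"wx":0,"wy":0,"wz":0,"grip":1}]}}

```text
t: 14.9
ee_pos: [551.8, -207.6, 98.0]
tcp_rot: [2.159, 2.282, -0.0]
wrist_force: [-4.0, 1.6, 14.0]
opening: 17.1
```

```bash
python3 - <<'E'
from h import *
import pickle
from bench import monitor
print(monitor.get_obs()['ft_torque'],monitor.get_obs()['ee_pos'],monitor.get_obs()['wrist_force'])
from scipy.spatial.transform import Rotation as Ro
o,w=pickle.load(open('pics/10.pkl','rb'))
R=Ro.from_rotvec(o['tcp_rot']).as_matrix()
f=lambda p:((np.array(p,float)+.5)/[5,4]-.5+[165,140])
T=lambda p,z:((onz('wrist',f(p),z,w)-o['ee_pos'])@R).round(1)
print(T([(530,235),(670,240),(300,232),(390,370),(390,515)],50).tolist())
E
```

```text
[0.29676757 1.10195042 0.01732986] [ 551.79760077 -207.62496594   97.95317286] [-3.98309948  1.55867385 13.95807633]
[[33.6, -6.7, 48.2], [32.9, 9.4, 48.2], [34.0, -33.2, 48.2], [12.7, -23.7, 48.2], [-11.5, -24.7, 48.2]]
```

Emit:
{"fn": "play_rows", "kwargs": {"steps": [{"x":0,"y":-0.2,"z":0,"wx":0,"wy":0,"wz":0,"grip":1},{"x":0,"y":-0.4,"z":0,"wx":0,"wy":0,"wz":0,"grip":1},{"x":0,"y":-0.4,"z":0,"wx":0,"wy":0,"wz":0,"grip":1},{"x":0,"y":-0.4,"z":0,"wx":0,"wy":0,"wz":0,"grip":1},{"x":0,"y":-0.4,"z":0,"wx":0,"wy":0,"wz":0,"grip":1},{"x":0,"y":-0.4,"z":0,"wx":0,"wy":0,"wz":0,"grip":1},{"x":0,"y":-0.4,"z":0,"wx":0,"wy":0,"wz":0,"grip":1},{"x":0,"y":-0.4,"z":0,"wx":0,"wy":0,"wz":0,"grip":1},{"x":0,"y":-0.4,"z":0,"wx":0,"wy":0,"wz":0,"grip":1},{"x":0,"y":-0.4,"z":0,"wx":0,"wy":0,"wz":0,"grip":1}]}}

```text
t: 16.15
ee_pos: [551.5, -207.7, 97.8]
tcp_rot: [2.159, 2.281, 0.0]
wrist_force: [-3.3, 0.6, 9.1]
opening: 17.0
```

```bash
python3 snap.py 11 wrist side top; python3 - <<'E'
import cv2
im=cv2.imread('pics/s11.png');cv2.imwrite('pics/s11d.png',cv2.resize(im[150:240,280:380],None,fx=8,fy=6.6,interpolation=cv2.INTER_CUBIC))
E
```

```text
16.15 [ 551.51 -207.67   97.8 ] [ 551.52 -207.65   97.79] [[-0.0552, 0.9985, 0.0006], [0.9985, 0.0552, -0.0003], [-0.0003, 0.0006, -1.0]] [-3.3  0.6  9.1] 17.003942936967697 [ 0.53  0.69 -0.39  1.8   0.37  0.73 -0.01]
```

View pics/s11d.png

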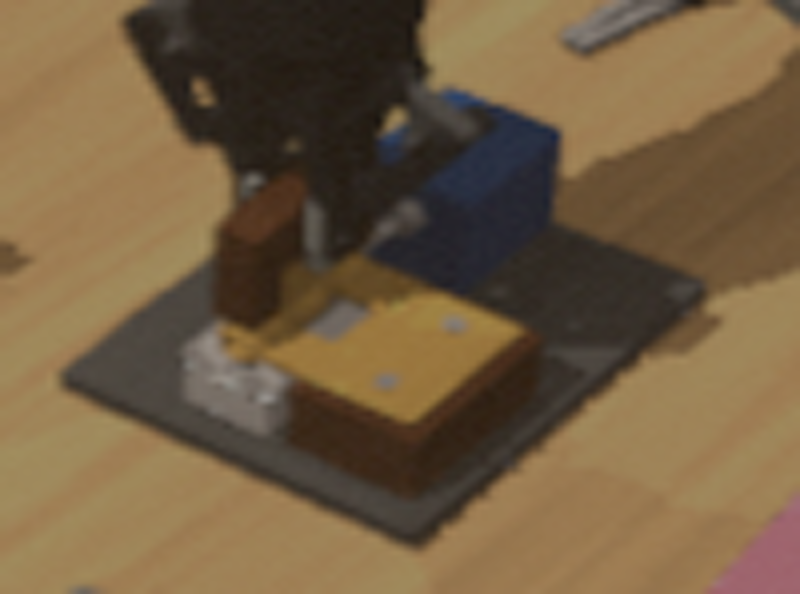

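View pics/s11.png

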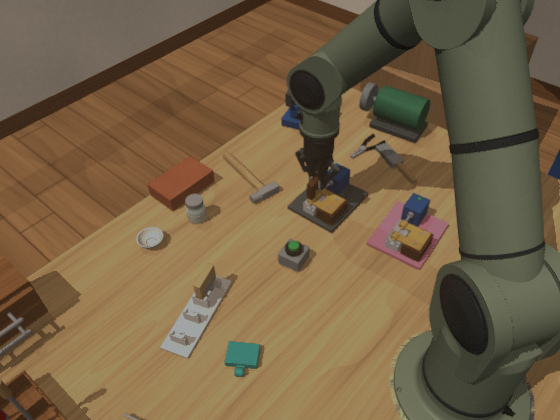

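View pics/w11.png

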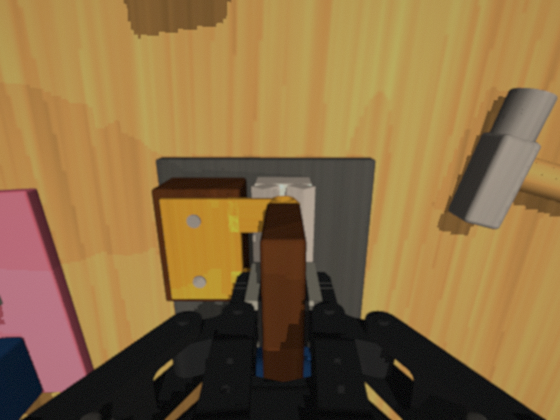

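Emit:
{"fn": "play_rows", "kwargs": {"steps": [{"x":0,"y":-0.2,"z":0.1,"wx":0,"wy":0,"wz":0,"grip":1},{"x":0,"y":-0.4,"z":0.2,"wx":0,"wy":0,"wz":0,"grip":1},{"x":0,"y":-0.5,"z":0.3,"wx":0,"wy":0,"wz":0,"grip":1},{"x":0,"y":-0.5,"z":0.3,"wx":0,"wy":0,"wz":0,"grip":1},{"x":0,"y":-0.5,"z":0.3,"wx":0,"wy":0,"wz":0,"grip":1},{"x":0,"y":-0.5,"z":0.3,"wx":0,"wy":0,"wz":0,"grip":1},{"x":0,"y":-0.5,"z":0.3,"wx":0,"wy":0,"wz":0,"grip":1},{"x":0,"y":-0.5,"z":0.3,"wx":0,"wy":0,"wz":0,"grip":1},{"x":0,"y":-0.5,"z":0.3,"wx":0,"wy":0,"wz":0,"grip":1},{"x":0,"y":-0.5,"z":0.3,"wx":0,"wy":0,"wz":0,"grip":1}]}}

```text
t: 17.55
ee_pos: [551.4, -207.7, 97.7]
tcp_rot: [2.158, 2.281, 0.001]
wrist_force: [-1.9, 0.5, 11.8]
opening: 17.5
```

Emit:
{"fn": "play_rows", "kwargs": {"steps": [{"x":0,"y":-0.2,"z":0.1,"wx":0,"wy":0,"wz":0,"grip":1},{"x":0,"y":-0.4,"z":0.2,"wx":0,"wy":0,"wz":0,"grip":1},{"x":0,"y":-0.5,"z":0.3,"wx":0,"wy":0,"wz":0,"grip":1},{"x":0,"y":-0.5,"z":0.3,"wx":0,"wy":0,"wz":0,"grip":1},{"x":0,"y":-0.5,"z":0.3,"wx":0,"wy":0,"wz":0,"grip":1},{"x":0,"y":-0.5,"z":0.3,"wx":0,"wy":0,"wz":0,"grip":1},{"x":0,"y":-0.5,"z":0.3,"wx":0,"wy":0,"wz":0,"grip":1},{"x":0,"y":-0.5,"z":0.3,"wx":0,"wy":0,"wz":0,"grip":1},{"x":0,"y":-0.5,"z":0.3,"wx":0,"wy":0,"wz":0,"grip":1},{"x":0,"y":-0.5,"z":0.3,"wx":0,"wy":0,"wz":0,"grip":1}]}}

```text
t: 18.8
ee_pos: [551.3, -207.6, 97.7]
tcp_rot: [2.158, 2.281, 0.002]
wrist_force: [0.5, 0.5, 12.9]
opening: 17.1
```

```bash
python3 snap.py 12 wrist side top; python3 - <<'E'
import cv2
a=cv2.imread('pics/w12.png')[150:300,170:340];b=cv2.imread('pics/s12.png')[150:240,280:380]
cv2.imwrite('pics/f12.png',cv2.hconcat([cv2.resize(a,(400,360)),cv2.resize(b,(400,360))]))
E
```

```text
18.8 [ 551.33 -207.65   97.69] [ 551.32 -207.68   97.71] [[-0.0554, 0.9985, 0.0024], [0.9985, 0.0554, -0.0004], [-0.0006, 0.0023, -1.0]] [ 0.5  0.5 12.9] 17.107237856548736 [ 0.53  0.69 -0.39  1.8   0.37  0.73 -0.01]
```

View pics/f12.png

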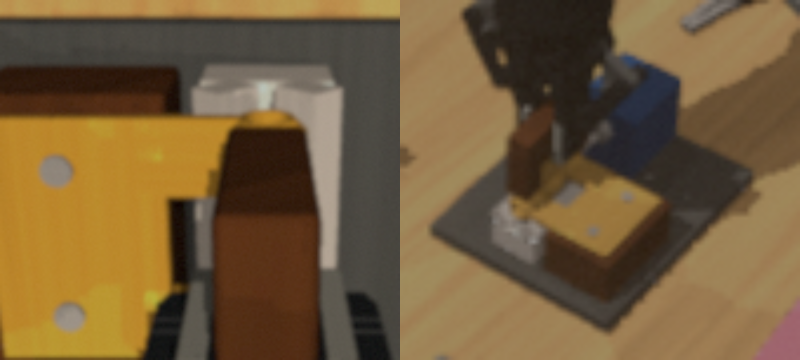

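View pics/t12.png

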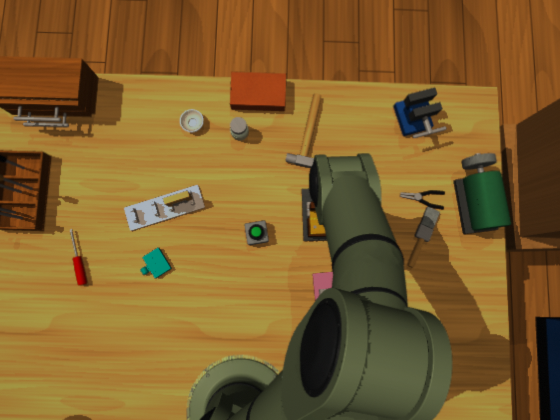

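The last pictures show the lid upright in the gap of the dark-based fixture. The button at (256,232) is up, and the pale piece, hammer, pliers and jar haven't moved. I'm handing in now.

```bash
python3 -c "
from bench import bot
print(bot.close_job())"
```

```text
the job is handed in; nothing more can be done
None
```

I pressed the start button and let it spring back. I then lifted the walnut lid piece from the rack and lowered its knuckle between the jamb knuckles. I handed in at about 19 s with the lid still gripped and held upright.

**Last checks**
- **Seating:** TCP height was 97.7 mm against 98.0 mm expected from the grasp height. Contact force was 13 N downward with almost none sideways, which fits the knuckle resting on both walls of the cradle. The tool was within about 0.15° of vertical.
- **Hole alignment:** I inferred this from height and force. The stile hides the knuckle, so I couldn't see the holes.
- **Rest of the scene:** the pictures show the button up again, and the pale lid piece, hammer, pliers and pin jar where they were.

**What failed or disagreed**
- **Button press too hard:** the wrist force reached about 82 N at the end of the press, because the button bottomed out about 3 mm higher than I expected. That is under the 120 N wrist limit. The closed fingertips made the contact, so I don't believe the 40 N limit on the arm and gripper body applies, but I couldn't confirm that.
- **Cameras:** the three cameras disagreed by up to about 6 mm. I relied mainly on the wrist camera for the final alignment, with the side view as a check and contact force for the seating.
- **First move refused:** the first move call was refused for leaving out some keys. Nothing moved, and I sent it again.

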